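# Shim the rocking counter scale until its level reads centred

### The job

The counter scale has lost a rubber foot and leans on the bare stud at its front right corner. Ease the orange plastic shim, thin end first and flat on the counter, under that low corner beside the stud until the bubble of the round level sits inside the black ring, pushing gently so that the scale stays where it stands. Let go, then press the empty pan down with about a kilo's weight to prove that it stands firm, and leave the scale resting on the shim with the bubble in the ring and everything else on the counter undisturbed.

Things in the scene. Friction and masses are not known exactly. Their poses are not given: they have to be found in the camera images.
- scale: loose counter scale, 1.5 to 2 kg: cream housing 210 (x) x 190 (y) x 42 mm, front deck with display, keys and level, steel pan behind. Origin: centre of the flat underside; x to its back, y to its left, z up. Three domed rubber screw feet at (-80, 75), (80, 75), (80, -75) mm, all wound to one height that holds the underside 9 to 13 mm over the counter (it differs from time to time)
- stud (a point): tip of the bare steel stud, 8 mm thick, 5 mm long, where the front right foot is lost, at (-80, -75) mm of the scale. The scale leans on it by 2 to 4 degrees, turning about the line through its front left and back right feet. Its weight lies on the stud's side of that line, so it bears on a shim there at any height, with about 4 to 9 N
- low_edge (a point): point on the lower front edge of the housing, 50 mm inwards from its front right corner: middle of the place where the shim goes in (30 mm clear of the stud's middle). Frame parallel to the scale's. The gap there is 5 to 6 mm at the start. 105 mm from the rocking line: one degree is 1.8 mm of lift, or 13 mm of shim
- level_mark (a point): centre of the round level, at the front left of the deck: a lime green disc of 41 mm with a black ring of 20 mm inside diameter. Frame parallel to the scale's
- bubble (a point): centre of the level's white bubble, 14 mm wide. It moves to the high side (back left at the start), about 11 mm for a degree of tilt, up to 9 mm along the scale's x and 9 mm along its y, and takes about half a second to settle. Wholly inside the ring when its centre is within 3 mm of level_mark
- pan_top (a point): centre of the top of the steel pan, 150 (x) x 184 (y) mm, about 70 mm over the counter. The pan sinks on its load spring by 1 mm for 8 N
- shim: loose orange plastic wedge, 140 mm long, 30 mm wide, 60 g, lying flat. Origin: centre of its flat underside; x along it towards the thin end (nose), z up. Its top slopes 1 in 7, from 2 mm at the nose (x = +70 mm) to 22 mm at the thick end (x = -70 mm, with cross ribs on top); the sides are upright. It does not slip back out when let go
- parcel_tape: white printed tape roll lying flat, 88 mm across, 24 mm high; origin at its underside; leave alone
- grey_tape: grey tape roll lying flat, 82 mm across, 30 mm high; origin at its underside; leave alone
- wipes: green pack of wipes, 69 x 159 x 37 mm; origin at its underside; leave alone
- notepad: spiral order pad, 130 x 94 x 13 mm; origin at its underside; leave alone
- green_marker: white and green marker pen, 135 mm long, 17 mm thick, lying; leave alone
- yellow_sweet: yellow wrapped sweet, 19 x 45 x 12 mm, lying; leave alone
- red_sweet: red wrapped sweet, 19 x 45 x 12 mm, lying; leave alone
- cards: small dark card pack, 40 x 58 x 14 mm; origin at its underside; leave alone
- shim_nose (a point): middle of the thin end of the shim, on its underside; frame parallel to the shim's

How it is judged:
On the way, in this order (a step that is already met when the one before it is completed fails the run):
1. the shim carries the low corner, and the bubble is inside the ring (distance between bubble and level_mark below 0.003 m and contact force between shim and scale above 1 N), for 0.5 s.
2. the pan is pressed down with at least 5 N (contact force between the fingers and pan above 5 N), for 0.2 s.
At the end, for the whole second after the job is handed in: the bubble's centre is within 3 mm of the ring's centre, the shim lies flat on the counter (within 3 degrees) with its nose under the right half of the scale, at least 10 mm in from the housing's edges, and carries the corner (more than 1 N), the scale is at rest within 15 mm of where it stood (all of step 1 and x of shim_nose in the frame of scale above -0.095 m and y of shim_nose in the frame of scale between -0.085 and 0.03 m and angle between shim's own z axis and vertical below 0.05 rad and linear speed of scale below 0.01 m/s and distance of scale from where it was at the start of the episode below 0.015 m); the robot touches nothing.
It fails at once if the scale is shoved more than 15 mm (distance of scale from where it was at the start of the episode above 0.015 m).
It fails at once if the shim is forced against the scale with more than 20 N (contact force between shim and scale above 20 N).
It fails at once if the robot bears on the scale with more than 25 N (contact force between any of the arm, the fingers and scale above 25 N).
It fails at once if one of the other loose things is moved more than 20 mm (distance of any of parcel_tape, grey_tape, wipes, notepad, green_marker, yellow_sweet, red_sweet, cards from where it was at the start of the episode above 0.02 m).
It also fails if it takes over 67 s, if anything falls off the work surface, if the arm or the gripper's body presses on something with over 40 N, if the wrist force passes 120 N, or if a joint passes its speed limit or range.

### The arm

A 7-joint arm with a two-finger parallel gripper is mounted at the origin on a cart in front of the work surface, level with it; the furniture and walls round the work are solid. World frame = base frame: x ahead of the robot, y to its left, z up, the work surface at z = 0. Lengths are in m, angles in rad, forces in N, time in s.
With the tool pointing down it reaches from about 0.4 to 0.85 m from the base axis. Payload 4.5 kg.
Tool frame: the origin (TCP) lies on the centre line of the jaws, within the pads' length; the fingertips stand r.tip_extent ahead of it and the grasp point (between the pads) is the TCP (r.tip_extent is the distance from the TCP to the fingertips, in m); z points along the fingers, y is the line along which they close (so a half turn about z gives the same grasp; the last joint's range is limited). The gripper opens to 88 mm and grips with 3 to 60 N. Pads are 18 mm wide; open, the fingers measure 123 mm over their backs; the gripper's body (75 mm by 187 mm) begins 45 mm behind the grasp point.
Start: joints at [0.034, 0.689, -0.195, 1.565, 0.157, 0.902, -0.215], TCP at [0.625, 0, 0.258] pointing down, gripper open.
Joint ranges: [-3.01, 3.01], [-0.46, 2.08], [-1.47, 1.51], [0.13, 2.56], [-1, 4.14], [0.04, 2.09], [-2.66, 2.66]. Speed limits (rad/s): [2.57, 2.57, 3.14, 3.14, 3.14, 3.14, 3.14].

### API

Orientations are given as a unit quaternion [x, y, z, w].
In Python, from plant import sensors, vision, finish_job, r gives the robot as it stands. The module is installed in compiled form; this text tells all that it offers.
- The arm moves only by the tool step_arm, never from a script. Its argument "steps" is a list of rows, each a list of 2 entries, a list of its own where there are three numbers: the shift along the tool's x, y, z in cm, then the turn, a rotation vector about the tool's x, y, z in degrees. A call has 1 to 12 rows; each row shifts and turns the commanded pose from where the row before left it, along the tool's axes as they then stand; what a row does not reach is not made up. A row lasts 1/8 s, in which the tool goes at most 62.5 mm and 10.7 degrees, less where a joint would pass 70% of its speed; a pose out of reach is approached as far as the arm can. A call with a gripper value outside its range is refused whole. "claw" is the opening, from -1 (shut) to 1 (fully open), set as the call begins (left out, the last holds). The fingers move at their own pace and stop on an object; "grip_force" is the grip in N (left out, the last holds). Time passes only in rows, so rows that do not move let the fingers close. It gives the time, the measured TCP pose, the force, the opening and the grip force at its end, in the units of the state.
- sensors.get_state(): the state, without advancing time (a new reading comes with each control period).
- vision.snapshot(name): name is "scene" or "side" or "wrist"; returns a dict with "img" (384x512x3 uint8, red, green, blue), "fx", "fy", "cx", "cy" (pixels), "k1" (the pictures are not rectified: a ray, as slopes to the right and down, at radius r is drawn at 1 + k1 r^2 times it, then the intrinsics apply), "position" and "rotation" of the camera in the world. Camera axes: x right, y down, z forward; pixel columns grow to the right and rows downward; lengths in m; the calibration is good to about 2 mm. A picture is of the moment at which its call begins. There is no depth.
- finish_job(): hands the job in; it is judged then, once.
The state is a dict: "clock": time; "q": joint angles; "qd": joint speeds; "joint_torque": joint torques, N m; "tool_pos": TCP position; "eef_rot": TCP orientation; "contact_force": force on the tool from outside, world axes, zero at the start; "moment": the same for the moment, N m; "opening": opening from 0.0 (shut) to 1.0 (fully open); "finger_force": force on a finger pad.
Only numpy, scipy, OpenCV 4.12 (cv2) and the standard library are available. Lean on these libraries where they do the work, as an engineer would, in place of code of your own. Each camera call takes 0.05 s, during which the arm holds its last target. There are 200 camera calls.

## Working session

There is one attempt and no reset: what is moved stays moved. The work goes in short steps, Python scripts to look and compute and a tool call to move; the robot and the scene stay as the last step left them, time stands still between calls to the robot, and variables do not carry over. Pictures are saved under pics/ and viewed, at most 10 in all, crops included, and the job is handed in when it is done.

Besides the shell and the picture viewer there is one more tool, called after ">>>" as a command line: name --argument value ..., lists and objects as JSON in quotes. step_arm: Moves the arm, as the interface text tells. Its arguments: {"type":"object","properties":{"steps":{"type":"array"},"claw":{"type":"number"},"grip_force":{"type":"number"}},"required":["steps"]}

```bash
mkdir -p pics
cat > h.py <<'E'
import numpy as np, cv2
from plant import sensors, vision, finish_job, r
from scipy.spatial.transform import Rotation as R
def snap(n,f=None):
    s=vision.snapshot(n)
    if f: cv2.imwrite('pics/'+f,s['img'][:,:,::-1])
    return s
def rot(s):
    M=np.array(s['rotation'],float)
    return M if M.shape==(3,3) else R.from_quat(M).as_matrix()
def ray(s,uv):
    uv=np.atleast_2d(np.asarray(uv,float))
    K=np.array([[s['fx'],0,s['cx']],[0,s['fy'],s['cy']],[0,0,1]])
    p=cv2.undistortPoints(uv.reshape(-1,1,2),K,np.array([s['k1'],0,0,0.])).reshape(-1,2)
    d=np.c_[p,np.ones(len(p))]@rot(s).T
    return np.array(s['position'],float),d
def onz(s,uv,z):
    o,d=ray(s,uv); return o+d*((z-o[2])/d[:,2])[:,None]
def two(s1,u1,s2,u2):
    o1,d1=ray(s1,u1);o2,d2=ray(s2,u2);out=[]
    for a,b in zip(d1,d2):
        t=np.linalg.lstsq(np.c_[a,-b],o2-o1,rcond=None)[0]
        p,q=o1+a*t[0],o2+b*t[1]; out.append(np.r_[(p+q)/2,np.linalg.norm(p-q)])
    return np.array(out)
E
python3 - <<'E'
from h import *
import pickle
S={n:snap(n) for n in('scene','side','wrist')}
pickle.dump(S,open('s0.pkl','wb'))
for n,s in S.items(): cv2.imwrite(f'pics/{n}0.png',cv2.resize(s['img'][:,:,::-1],(768,576))); print(n,s['position'],s['fx'],s['k1'],rot(s)[:,2])
print(sensors.get_state(),r.tip_extent)
E
```

```text
scene [ 0.60607183 -1.25525465  0.90720535] 489.0671467001076 -0.0011877308737880071 [-0.05210669  0.83766122 -0.54369897]
side [ 0.10960195 -1.0044068   0.59842491] 407.9294250818261 0.023079624289469816 [ 0.32883398  0.83799353 -0.43547108]
wrist [0.62474506 0.07320431 0.38362422] 288.7700346252541 0.017216010714114226 [-0.00183237 -0.2825011  -0.95926523]
{'clock': 0.15, 'q': array([ 0.03379478,  0.68978492, -0.19453928,  1.56606635,  0.15731858,
        0.90248333, -0.2151214 ]), 'qd': array([ 0.00083447, -0.00301137,  0.00054272, -0.00307455,  0.00168637,
       -0.00032239, -0.0006679 ]), 'joint_torque': array([-1.46674727e-03, -5.27863634e+01, -1.26819178e+00, -1.53587687e+01,
       -5.24473807e-02,  3.92338901e-03,  1.12435155e-04]), 'tool_pos': array([ 6.24567980e-01, -2.67727525e-05,  2.57108880e-01]), 'eef_rot': array([ 7.07083600e-01,  7.07129639e-01, -5.12481484e-04, -4.39368764e-04]), 'contact_force': array([-0.1037017 ,  0.23420938, -0.44174045]), 'moment': array([-0.0336848 , -0.03127206,  0.05019125]), 'finger_force': 0.0, 'opening': 0.9993035756285649} 0.019
```

View pics/scene0.png

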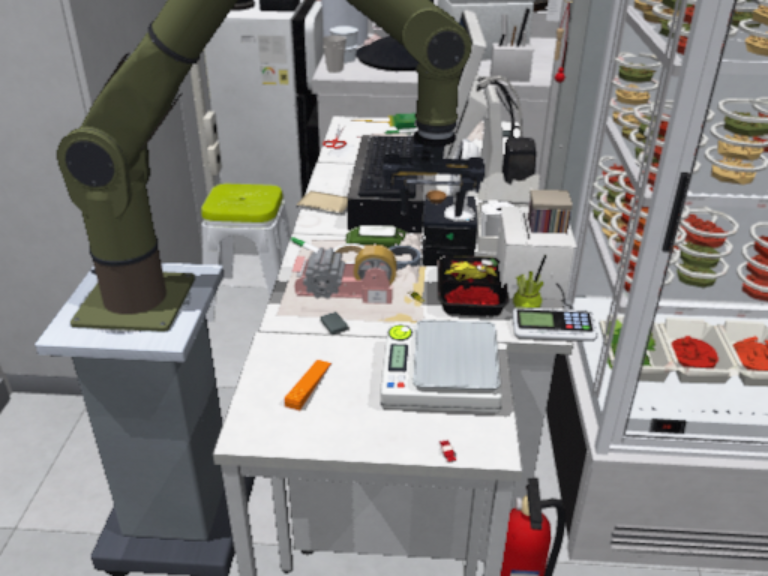

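View pics/side0.png

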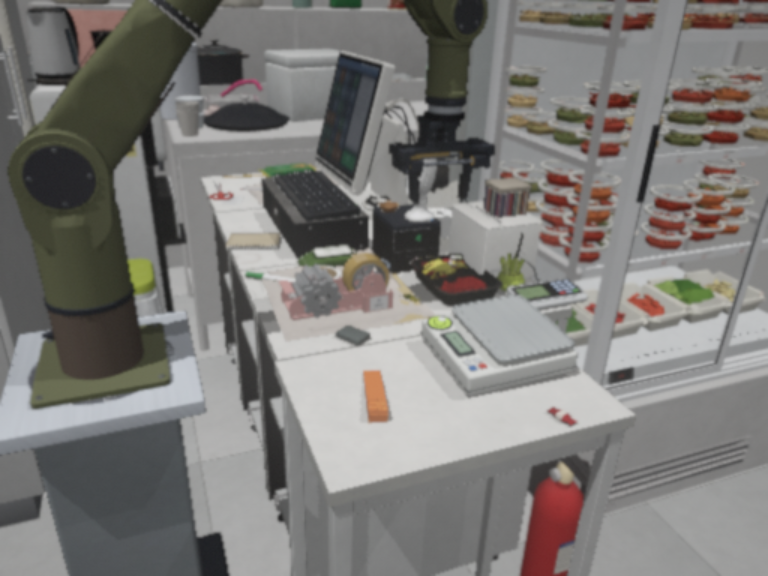

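View pics/wrist0.png

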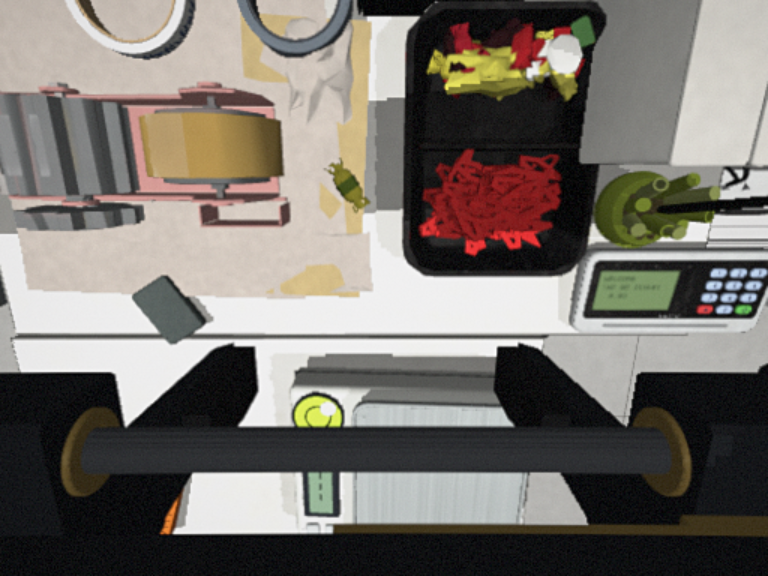

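The scene and side views show the orange shim at about (307,384) and (376,396). Its thick end is towards the camera (-y) and its nose towards +y. The scale is at (445,365) with the level at (400,332). In the wrist view the level is at (318,412), with the bubble to its upper right, which is back left of the scale.

```bash
cat >> h.py <<'E'
def blob(s,lo,hi,roi=None):
    hsv=cv2.cvtColor(s['img'],cv2.COLOR_RGB2HSV)
    m=cv2.inRange(hsv,np.array(lo),np.array(hi))
    if roi: k=np.zeros_like(m);k[roi[1]:roi[3],roi[0]:roi[2]]=255;m&=k
    c,_=cv2.findContours(m,cv2.RETR_EXTERNAL,cv2.CHAIN_APPROX_NONE)
    return max(c,key=cv2.contourArea) if c else None
OR=((5,150,60),(18,255,255)); GR=((28,110,110),(42,255,255))
E
python3 - <<'E'
from h import *
import pickle
S=pickle.load(open('s0.pkl','rb'))
for n,roi in(('scene',(150,220,300,300)),('side',(200,220,300,300))):
    s=S[n];c=blob(s,*OR,roi);print(n,cv2.contourArea(c),cv2.boundingRect(c))
    a=cv2.approxPolyDP(c,1.5,True).reshape(-1,2);print(a.tolist());print(np.round(onz(s,a,0),3).tolist())
L=[]
for n in S:
    s=S[n];c=blob(s,*GR,{'scene':(240,205,290,235),'side':(270,200,320,230),'wrist':(180,250,240,300)}[n]);e=cv2.minAreaRect(c);print(n,e);
    x,y,w,h=cv2.boundingRect(c);L.append((x+w/2-.5,y+h/2-.5))
print(two(S['scene'],[L[0]],S['side'],[L[1]]),two(S['scene'],[L[0]],S['wrist'],[L[2]]))
big=[]
for n,(x,y,w,h) in(('scene',(180,205,170,80)),('side',(225,190,190,100))):
    big.append(cv2.resize(S[n]['img'][y:y+h,x:x+w,::-1],None,fx=4,fy=4,interpolation=cv2.INTER_CUBIC)[:300 if 0 else 400,:680])
cv2.imwrite('pics/crop.png',cv2.resize(np.vstack([cv2.copyMakeBorder(b,0,0,0,680-b.shape[1],0) for b in big]),None,fx=.8,fy=.8))
E
```

```text
scene 364.0 (190, 240, 30, 33)
[[219, 242], [211, 240], [190, 264], [190, 270], [200, 272]]
[[0.439, -0.176, 0.0], [0.415, -0.169, 0.0], [0.373, -0.274, 0.0], [0.377, -0.297, 0.0], [0.405, -0.303, -0.0]]Traceback (most recent call last):
  File "<stdin>", line 5, in <module>
cv2.error: OpenCV(4.12.0) /io/opencv/modules/imgproc/src/shapedescr.cpp:315: error: (-215:Assertion failed) npoints >= 0 && (depth == CV_32F || depth == CV_32S) in function 'contourArea'
```

>>> step_arm --steps '[[[-4.5,-2.0,-0.5],[0,0,0]],[[-4.5,-2.0,-0.5],[0,0,0]],[[-4.5,-2.0,-0.5],[0,0,0]],[[-4.5,-2.0,-0.5],[0,0,0]],[[-4.5,-2.0,-0.5],[0,0,0]],[[-4.5,-2.0,-0.5],[0,0,0]],[[-4.5,-2.0,-0.5],[0,0,0]],[[-4.5,-2.0,-0.5],[0,0,0]],[[0,0,0],[0,0,0]]]'

```text
clock: 1.27
tool_pos: [0.4618, -0.3651, 0.2976]
eef_rot: [0.71, 0.704, -0.002, 0.0]
contact_force: [0.6, 0.4, -1.1]
opening: 1.005
finger_force: 0.0
```

Run:
```python
from h import *
import pickle
S=pickle.load(open('s0.pkl','rb'))
w=snap('wrist'); S['wrist']=w; pickle.dump(S,open('s1.pkl','wb'))
cv2.imwrite('pics/wrist1.png',cv2.resize(w['img'][:,:,::-1],(768,576)))
print(w['position'])
big=[cv2.resize(S[n]['img'][y:y+80,x:x+190,::-1],None,fx=4,fy=4,interpolation=cv2.INTER_CUBIC) for n,x,y in(('scene',180,205),('side',225,190))]
im=np.vstack([b[:295] for b in big]);cv2.imwrite('pics/crop.png',im)
```

```text
[ 0.46276132 -0.29153134  0.42399142]
```

View pics/wrist1.png

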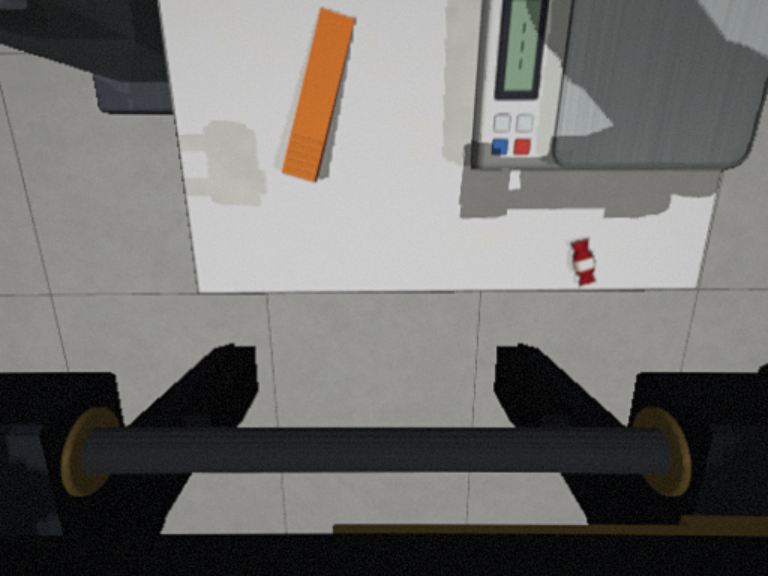

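View pics/crop.png

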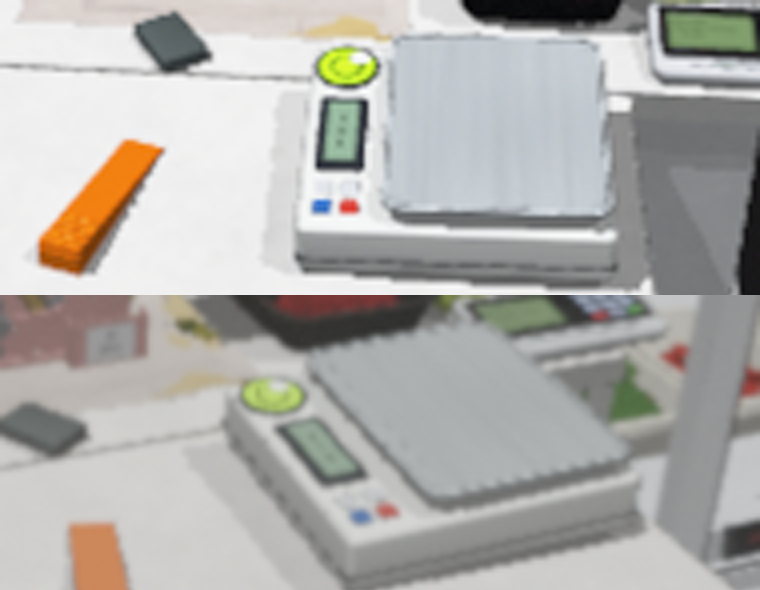

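Wrist view: shim nose edge at (322,9)-(354,17), thick ribbed end at (283,174)-(316,181), scale front right corner at about (473,167). The crops show the scale's front edge and the keys clearly.

Run:
```python
from h import *
import pickle
S=pickle.load(open('s1.pkl','rb')); S0=pickle.load(open('s0.pkl','rb')); w=S['wrist']
np.set_printoptions(precision=4,suppress=True)
c=blob(w,*OR,(170,0,260,140)); rc=cv2.minAreaRect(c); print(rc)
a=cv2.approxPolyDP(c,2,True).reshape(-1,2); print(a.tolist())
px=lambda l:(np.array(l,float)+.5)/1.5-.5
print('thick top z22',onz(w,px([(283,174),(316,181)]),.022)); print('nose z2',onz(w,px([(322,9),(354,17)]),.002))
sc=S['scene']; cr=lambda x0,y0,l:(np.array(l,float)+.5)/4-.5+np.array([x0,y0])
# triangulate thick-top corner left & nose left, blue/red keys
pw=px([(283,174),(322,9),(500,147),(522,147)])
ps=cr(180,205,[(39,241),(127,141),(321,206),(348,206)])
print('tri w/scene',two(w,pw,sc,ps))
pd=cr(225,190,[(360,516-295),(387,510-295)])
print('tri keys scene/side',two(sc,ps[2:],S['side'],pd))
# level
L={}
for n,s,roi in(('scene',sc,(240,205,290,235)),('side',S['side'],(270,200,320,230)),('wrist',S0['wrist'],(180,250,240,300))):
    c=blob(s,(25,60,90),(45,255,255),roi);x,y,ww,h=cv2.boundingRect(c);L[n]=[(x+ww/2-.5,y+h/2-.5)];print(n,x,y,ww,h)
print(two(sc,L['scene'],S['side'],L['side']),two(sc,L['scene'],S0['wrist'],L['wrist']))
# scale front edge in wrist: dark line per row
g=cv2.cvtColor(w['img'],cv2.COLOR_RGB2GRAY)
for v in(15,60,100,106): print(v,g[v,290:335].tolist())
```

```text
((211.82351684570312, 62.95811462402344), (23.285621643066406, 112.3052978515625), 13.348727226257324)
[[215, 6], [188, 113], [209, 120], [235, 15], [234, 12]]
thick top z22 [[ 0.379  -0.301   0.022 ]
 [ 0.4082 -0.3073  0.022 ]]
nose z2 [[ 0.4178 -0.1675  0.002 ]
 [ 0.4447 -0.1736  0.002 ]]
tri w/scene [[ 0.3782 -0.301   0.022   0.0017]
 [ 0.4168 -0.1667 -0.001   0.0014]
 [ 0.5634 -0.2811  0.0476  0.0019]
 [ 0.5811 -0.2813  0.049   0.0018]]
tri keys scene/side [[ 0.5627 -0.2843  0.0492  0.0013]
 [ 0.5805 -0.2854  0.0508  0.002 ]]
scene 259 217 15 9
side 286 211 15 8
wrist 196 264 32 21
[[ 0.5723 -0.1441  0.0576  0.0026]] [[ 0.5726 -0.1336  0.0511  0.0016]]
15 [193, 193, 193, 194, 196, 196, 195, 178, 174, 174, 175, 173, 175, 173, 177, 177, 177, 177, 176, 177, 174, 177, 176, 175, 174, 179, 177, 179, 179, 163, 105, 74, 86, 90, 94, 127, 162, 178, 190, 192, 195, 196, 191, 127, 43]
60 [198, 199, 201, 200, 198, 199, 195, 174, 176, 175, 175, 175, 178, 174, 177, 177, 178, 177, 179, 178, 183, 184, 180, 180, 179, 186, 162, 76, 77, 90, 89, 108, 145, 181, 192, 198, 199, 201, 198, 139, 59, 37, 46, 47, 43]
100 [203, 199, 200, 201, 196, 182, 184, 178, 179, 181, 179, 182, 182, 182, 184, 182, 182, 184, 179, 138, 91, 88, 92, 89, 46, 43, 43, 46, 55, 75, 91, 100, 111, 122, 126, 127, 131, 97, 42, 50, 50, 51, 50, 54, 93]
106 [204, 204, 203, 203, 203, 201, 197, 193, 185, 181, 176, 181, 180, 179, 178, 181, 183, 180, 181, 123, 87, 89, 91, 76, 34, 46, 50, 51, 64, 84, 94, 105, 117, 125, 127, 126, 126, 128, 128, 126, 128, 126, 126, 124, 125]
```

Run:
```python
from h import *
import pickle
S=pickle.load(open('s1.pkl','rb')); S0=pickle.load(open('s0.pkl','rb')); w=S['wrist']
np.set_printoptions(precision=4,suppress=True)
g=cv2.cvtColor(w['img'],cv2.COLOR_RGB2GRAY).astype(float)
P=[];Q=[]
for v in range(3,112,6):
    row=g[v,300:340]; d=row[1:]-row[:-1]
    i=int(np.argmax((row<140))); u=300+i-1+(row[i-1]-130)/(row[i-1]-row[i]+1e-6); P.append((u,v))
P=np.array(P);X=onz(w,P,.007);print(np.c_[P,X[:,:2]])
f=np.polyfit(X[:8,1],X[:8,0],1);print('front edge x=a*y+b',f,'yaw deg',-np.degrees(np.arctan(f[0])))
# pan lower edge bright->dark along columns, wrist
for u in range(380,480,20): print(u,g[100:125,u].astype(int).tolist())
# scene/side front right corner lower: crop px
cr=lambda x0,y0,l:(np.array(l,float)+.5)/4-.5+np.array([x0,y0])
print('corner deck-level tri',two(S['scene'],cr(180,205,[(297,228)]),S['side'],cr(225,190,[(348,545-295)])))
print('corner low tri',two(S['scene'],cr(180,205,[(297,265)]),S['side'],cr(225,190,[(350,582-295)])))
```

```text
[[320.4      3.       0.5508  -0.1674]
 [320.0652   9.       0.5508  -0.1739]
 [319.569   15.       0.5506  -0.1805]
 [319.2239  21.       0.5506  -0.1871]
 [318.6667  27.       0.5503  -0.1938]
 [318.3382  33.       0.5503  -0.2006]
 [317.8333  39.       0.5501  -0.2075]
 [317.4872  45.       0.5501  -0.2144]
 [317.1304  51.       0.55    -0.2215]
 [316.5882  57.       0.5497  -0.2286]
 [316.2083  63.       0.5497  -0.2358]
 [315.7067  69.       0.5494  -0.2431]
 [315.3118  75.       0.5493  -0.2504]
 [314.9138  81.       0.5492  -0.2579]
 [314.4536  87.       0.549   -0.2654]
 [313.6044  93.       0.5483  -0.2731]
 [308.8444  99.       0.5422  -0.2807]
 [308.8214 105.       0.5426  -0.2886]
 [308.8406 111.       0.543   -0.2965]]
front edge x=a*y+b [0.0177 0.5538] yaw deg -1.015243237107231
380 [97, 92, 93, 93, 90, 99, 96, 97, 91, 84, 87, 85, 77, 97, 116, 122, 121, 122, 122, 123, 120, 121, 119, 118, 123]
400 [95, 100, 101, 102, 95, 103, 98, 97, 97, 94, 87, 85, 80, 96, 114, 122, 123, 117, 121, 124, 120, 119, 119, 120, 119]
420 [100, 102, 100, 99, 102, 97, 102, 100, 98, 87, 81, 81, 81, 91, 115, 121, 118, 115, 120, 116, 119, 120, 122, 118, 123]
440 [98, 101, 96, 96, 98, 97, 97, 97, 92, 85, 87, 81, 76, 98, 113, 120, 121, 120, 117, 119, 118, 123, 122, 120, 118]
460 [100, 102, 100, 99, 104, 102, 103, 98, 98, 88, 86, 83, 84, 99, 113, 119, 113, 115, 117, 117, 117, 119, 118, 116, 119]
corner deck-level tri [[ 0.5479 -0.2977  0.0405  0.0021]]
corner low tri [[ 0.5484 -0.3048  0.0166  0.0009]]
```

```bash
cat >> h.py <<'E'
def go(p,yaw_y):
    "tool-frame shift (cm) and rotvec (deg) to TCP p, tool y at yaw (deg), pointing down"
    st=sensors.get_state();A=R.from_quat(st['eef_rot']);a=np.radians(yaw_y)
    y=np.array([np.cos(a),np.sin(a),0]);z=np.array([0,0,-1.]);T=R.from_matrix(np.c_[np.cross(y,z),y,z])
    print('pos',st['tool_pos'],'F',np.round(st['contact_force'],2),'t',st['clock'])
    print('shift cm',np.round(A.inv().apply(np.array(p)-st['tool_pos'])*100,2),'in target axes',np.round(T.inv().apply(np.array(p)-st['tool_pos'])*100,2),'rot',np.round(np.degrees((A.inv()*T).as_rotvec()),2))
E
python3 -c "
from h import *
go([.397,-.292,.12],-15.8)"
```

```text
pos [ 0.4636177  -0.36185116  0.29744407] F [0.1  1.91 0.74] t 1.325
shift cm [ 6.96 -6.68 17.75] in target axes [ 4.91 -8.31 17.74] rot [-0.04  0.02 15.55]
```

>>> step_arm --steps '[[[1.4,-1.3,3.5],[0,0,0]],[[1.4,-1.3,3.5],[0,0,0]],[[1.4,-1.3,3.5],[0,0,0]],[[1.4,-1.4,3.6],[0,0,0]],[[1.4,-1.4,3.6],[0,0,0]],[[0,0,0],[0,0,7.8]],[[0,0,0],[0,0,7.8]],[[0,0,0],[0,0,0]],[[0,0,0],[0,0,0]]]' --claw 0.2 --grip_force 20

```text
clock: 2.45
tool_pos: [0.3986, -0.2891, 0.1208]
eef_rot: [0.795, 0.606, 0.0, -0.0]
contact_force: [0.0, 0.2, 0.3]
opening: 0.598
finger_force: 0.0
```

```bash
python3 -c "
from h import *
go([.397,-.292,.023],-15.8)"
```

```text
pos [ 0.39861403 -0.28913411  0.12076789] F [0.   0.16 0.32] t 2.45
shift cm [-0.33 -0.08  9.78] in target axes [-0.32 -0.08  9.78] rot [ 0.02 -0.04  0.41]
```

>>> step_arm --steps '[[[-0.3,-0.1,2.0],[0,0,0.4]],[[0,0,2.0],[0,0,0]],[[0,0,2.0],[0,0,0]],[[0,0,1.8],[0,0,0]],[[0,0,1.2],[0,0,0]],[[0,0,0.7],[0,0,0]],[[0,0,0],[0,0,0]],[[0,0,0],[0,0,0]]]'

```text
clock: 3.45
tool_pos: [0.3965, -0.2928, 0.0242]
eef_rot: [0.799, 0.602, 0.0, 0.0]
contact_force: [0.3, -0.1, -0.6]
opening: 0.596
finger_force: 0.0
```

>>> step_arm --steps '[[[0,0,0],[0,0,0]],[[0,0,0],[0,0,0]],[[0,0,0],[0,0,0]],[[0,0,0],[0,0,0]],[[0,0,0],[0,0,0]]]' --claw -1 --grip_force 25

```text
clock: 4.08
tool_pos: [0.3963, -0.2927, 0.024]
eef_rot: [0.799, 0.602, 0.0, 0.0]
contact_force: [-0.2, 0.4, 4.7]
opening: 0.336
finger_force: 25.0
```

>>> step_arm --steps '[[[0,0,-1.0],[0,0,0]],[[0,0,0],[0,0,9.4]],[[0,0,0],[0,0,9.4]],[[0,0,0],[0,0,9.4]],[[0,0,0],[0,0,9.4]],[[0,0,0],[0,0,9.4]],[[0,0,0],[0,0,9.4]],[[0,0,0],[0,0,9.4]],[[0,0,0],[0,0,9.4]],[[0,0,0],[0,0,0]],[[0,0,0],[0,0,0]]]'

```text
clock: 5.45
tool_pos: [0.3964, -0.2925, 0.0339]
eef_rot: [1.0, -0.009, 0.0, -0.0]
contact_force: [-0.2, 0.1, -0.6]
opening: 0.337
finger_force: 25.0
```

Run:
```python
from h import *
import pickle
go([.405,-.248,.034],-91)
np.set_printoptions(precision=4,suppress=True)
S={n:snap(n) for n in('scene','side','wrist')};pickle.dump(S,open('s2.pkl','wb'))
w=S['wrist'];cv2.imwrite('pics/wrist2.png',w['img'][:,:,::-1])
```

```text
pos [ 0.39635009 -0.29249643  0.03387908] F [-0.16  0.11 -0.61] t 5.45
shift cm [ 0.78 -4.46 -0.01] in target axes [ 0.79 -4.46 -0.01] rot [-0.01 -0.01 -0.04]
```

View pics/wrist2.png

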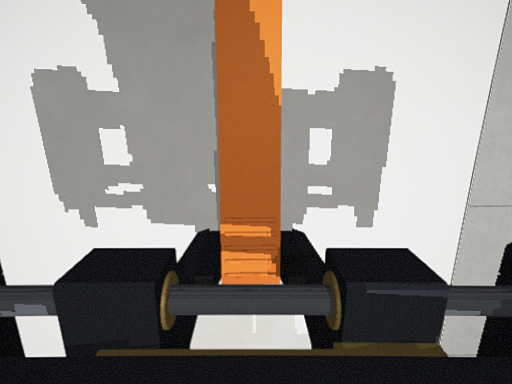

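The shim is held straight between the pads (orange strip, columns 216-282) and points to +x.

>>> step_arm --steps '[[[0.2,-1.1,0],[0,0,0]],[[0.2,-1.1,0],[0,0,0]],[[0.2,-1.1,0],[0,0,0]],[[0.2,-1.1,0.4],[0,0,0]],[[0,0,0.4],[0,0,0]],[[0,0,0.15],[0,0,0]],[[0,0,0],[0,0,0]],[[0,0,0],[0,0,0]]]'

```text
clock: 6.6
tool_pos: [0.405, -0.2493, 0.0242]
eef_rot: [1.0, -0.011, 0.0, 0.0]
contact_force: [-0.9, 0.3, -1.5]
opening: 0.338
finger_force: 25.0
```

```bash
cat >> h.py <<'E'
LEV=[]
def bub(n,s,roi):
    x,y,x2,y2=roi;im=s['img'][y:y2,x:x2]
    hsv=cv2.cvtColor(im,cv2.COLOR_RGB2HSV).astype(int)
    c=blob(s,(25,60,60),(45,255,255),roi)-np.array([[x,y]])
    hull=np.zeros(im.shape[:2],np.uint8);cv2.drawContours(hull,[cv2.convexHull(c.astype(np.int32))],-1,255,-1)
    sat=hsv[:,:,1].astype(float)
    base=np.median(sat[hull>0]);wt=np.where((hull>0)&(hsv[:,:,2]>150),np.clip(base-sat,0,None),0);wt[wt<.25*base]=0
    v,u=np.mgrid[0:im.shape[0],0:im.shape[1]]
    b=np.array([(u*wt).sum(),(v*wt).sum()])/wt.sum()+[x,y]
    m=cv2.moments(hull,True);cc=np.array([m['m10'],m['m01']])/m['m00']+[x,y]
    P=onz(s,[b,cc],.052)
    print(n,'level',np.round(cc,1),'bubble-level mm',np.round((P[0]-P[1])[:2]*1000,1),'level at',np.round(P[1],4))
SC=(250,205,285,235);SI=(275,200,315,230)
E
python3 - <<'E'
from h import *
import pickle
go([.405,-.248,.024],-91)
S=pickle.load(open('s0.pkl','rb'))
bub('sc',S['scene'],SC);bub('si',S['side'],SI);bub('wr',S['wrist'],(180,250,240,300))
s=snap('side');t=snap('scene');bub('sc',t,SC);bub('si',s,SI)
a=[cv2.resize(q['img'][y:y+100,x:x+180,::-1],None,fx=3.3,fy=3.3,interpolation=cv2.INTER_CUBIC) for q,x,y in((t,170,195),(s,210,190))]
cv2.imwrite('pics/crop3.png',np.vstack(a)[:600])
E
```

```text
pos [ 0.4050397  -0.24931567  0.02419212] F [-0.85  0.28 -1.49] t 6.6
shift cm [-0.01 -0.13  0.02] in target axes [-0.01 -0.13  0.02] rot [ 0.03 -0.   -0.25]
sc level [266.2 221.3] bubble-level mm [ 6.4 12.4] level at [ 0.5725 -0.136   0.052 ]
si level [292.7 214.6] bubble-level mm [ 8.2 10.8] level at [ 0.5755 -0.1379  0.052 ]
wr level [211.3 274.9] bubble-level mm [9.1 4.1] level at [ 0.5732 -0.1344  0.052 ]
sc level [266.3 221.1] bubble-level mm [5.5 9.2] level at [ 0.5726 -0.1351  0.052 ]
si level [292.6 214.6] bubble-level mm [ 7.4 10.7] level at [ 0.5754 -0.1377  0.052 ]
```

View pics/crop3.png

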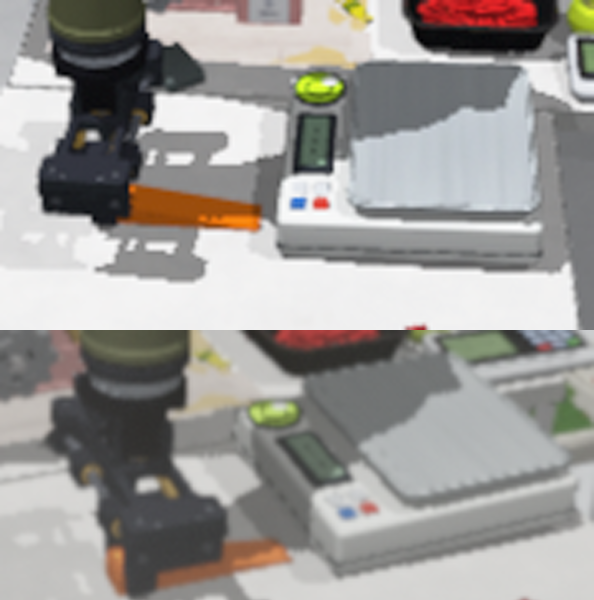

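The scene crop shows the shim lying flat, its nose just ahead of the front edge and lined up left of the stud corner.

>>> step_arm --steps '[[[0.4,-0.1,0.02],[0,0,-0.2]],[[0.5,0,0],[0,0,0]],[[0.5,0,0],[0,0,0]],[[0.5,0,0],[0,0,0]],[[0.5,0,0],[0,0,0]],[[0.5,0,0],[0,0,0]],[[0.4,0,0],[0,0,0]],[[0.4,0,0],[0,0,0]],[[0,0,0],[0,0,0]]]'

```text
clock: 7.82
tool_pos: [0.4418, -0.2482, 0.024]
eef_rot: [1.0, -0.009, -0.0, -0.0]
contact_force: [-2.0, -0.4, 0.7]
opening: 0.338
finger_force: 25.0
```

Run:
```python
from h import *
print(sensors.get_state()['contact_force'])
bub('sc',snap('scene'),SC);bub('si',snap('side'),SI)
```

```text
[-1.96193912 -0.37002745  0.66255945]
sc level [266.2 220.9] bubble-level mm [ 6.3 10.6] level at [ 0.5723 -0.1341  0.052 ]
si level [292.7 214.6] bubble-level mm [ 8.3 10.5] level at [ 0.5755 -0.1379  0.052 ]
```

>>> step_arm --steps '[[[0.3,0,0],[0,0,0]],[[0.3,0,0],[0,0,0]],[[0.3,0,0],[0,0,0]],[[0.3,0,0],[0,0,0]],[[0,0,0],[0,0,0]]]'

```text
clock: 8.55
tool_pos: [0.4512, -0.2482, 0.024]
eef_rot: [1.0, -0.009, -0.003, -0.001]
contact_force: [-6.5, 1.1, 4.4]
opening: 0.337
finger_force: 25.0
```

>>> step_arm --steps '[[[0.3,0,0],[0,0,0]],[[0.3,0,0],[0,0,0]],[[0.3,0,0],[0,0,0]],[[0,0,0],[0,0,0]],[[0,0,0],[0,0,0]]]'

```text
clock: 9.18
tool_pos: [0.4603, -0.2484, 0.0239]
eef_rot: [1.0, -0.009, -0.002, -0.001]
contact_force: [-6.7, -0.2, 3.6]
opening: 0.339
finger_force: 25.0
```

Run:
```python
from h import *
print(sensors.get_state()['contact_force'])
bub('sc',snap('scene'),SC);bub('si',snap('side'),SI)
```

```text
[-6.73578528 -0.15075793  3.57848092]
sc level [266.7 220.8] bubble-level mm [ 7.1 10.7] level at [ 0.5737 -0.1335  0.052 ]
si level [292.6 214.5] bubble-level mm [6.5 6. ] level at [ 0.5754 -0.1371  0.052 ]
```

>>> step_arm --steps '[[[0.3,0,0],[0,0,0]],[[0.3,0,0],[0,0,0]],[[0.3,0,0],[0,0,0]],[[0,0,0],[0,0,0]],[[0,0,0],[0,0,0]],[[0,0,0],[0,0,0]]]'

```text
clock: 10.02
tool_pos: [0.4692, -0.2487, 0.024]
eef_rot: [1.0, -0.009, -0.002, -0.001]
contact_force: [-6.1, 0.1, 3.9]
opening: 0.338
finger_force: 25.0
```

Run:
```python
from h import *
print(sensors.get_state()['contact_force'])
a=snap('scene');b=snap('side')
bub('sc',a,SC);bub('si',b,SI)
cv2.imwrite('pics/lev4.png',np.hstack([cv2.resize(q['img'][y:y+30,x:x+40,::-1],None,fx=10,fy=10,interpolation=cv2.INTER_CUBIC) for q,x,y in((a,247,206),(b,273,200))]))
```

```text
[-6.1269401   0.12488775  3.85757676]
sc level [266.9 220.7] bubble-level mm [4.8 9. ] level at [ 0.5743 -0.133   0.052 ]
si level [292.7 214. ] bubble-level mm [7.2 8.3] level at [ 0.5771 -0.1347  0.052 ]
```

View pics/lev4.png

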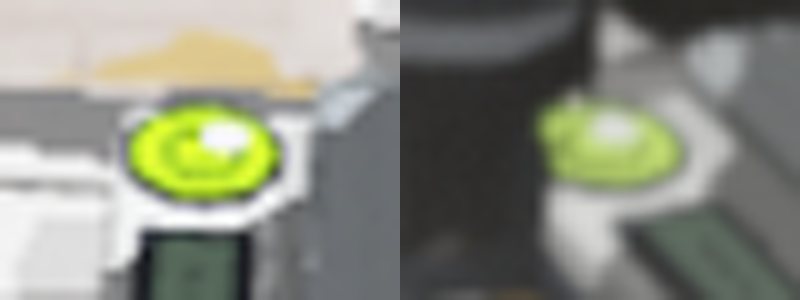

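Scene crop: disc centre (204,151), bubble (226,138). The bubble is about 6 mm back and 6 mm left and has come off its stop.

```bash
cat >> h.py <<'E'
def bub2(s,roi=SC,ell=None,show=True):
    x,y,x2,y2=roi;K=8;im=cv2.resize(s['img'][y:y2,x:x2],None,fx=K,fy=K,interpolation=cv2.INTER_CUBIC)
    hsv=cv2.cvtColor(im,cv2.COLOR_RGB2HSV);g=cv2.inRange(hsv,np.array((25,90,90)),np.array((45,255,255)))
    c,_=cv2.findContours(g,cv2.RETR_EXTERNAL,cv2.CHAIN_APPROX_NONE);c=max(c,key=cv2.contourArea)
    (ex,ey),ax,an=cv2.fitEllipse(cv2.convexHull(c))
    m=np.zeros(g.shape,np.uint8);cv2.ellipse(m,((ex,ey),(ax[0]*.88,ax[1]*.88),an),255,-1)
    wt=np.clip(im[:,:,2].astype(float)-110,0,None)*(m>0)
    v,u=np.mgrid[0:g.shape[0],0:g.shape[1]];b=np.array([(u*wt).sum(),(v*wt).sum()])/wt.sum()
    f=lambda p:(np.array(p)+.5)/K-.5+[x,y]
    P=onz(s,[f(b),f((ex,ey))],.052);print('ell',np.round(np.array(ax)/K,1),'bubble-level mm',np.round((P[0]-P[1])[:2]*1000,1),'level',np.round(P[1][:2],4))
E
python3 - <<'E'
from h import *
import pickle
S=pickle.load(open('s0.pkl','rb'))
bub2(S['scene']);bub2(S['wrist'],(180,250,240,300));bub2(S['side'],SI)
bub2(snap('scene'))
E
```

```text
ell [ 9.8 15. ] bubble-level mm [ 8.7 11. ] level [ 0.5729 -0.1356]
ell [27.4 32.4] bubble-level mm [8.8 7.4] level [ 0.5735 -0.1377]
ell [ 7.6 15.1] bubble-level mm [7.9 8.3] level [ 0.5751 -0.1379]
ell [ 9.9 15.2] bubble-level mm [5.7 7.7] level [ 0.5743 -0.1334]
```

>>> step_arm --steps '[[[0.2,0,0],[0,0,0]],[[0.2,0,0],[0,0,0]],[[0.2,0,0],[0,0,0]],[[0,0,0],[0,0,0]],[[0,0,0],[0,0,0]],[[0,0,0],[0,0,0]]]'

```text
clock: 10.92
tool_pos: [0.4747, -0.2488, 0.024]
eef_rot: [1.0, -0.009, -0.003, -0.001]
contact_force: [-7.7, -0.6, 4.5]
opening: 0.337
finger_force: 25.0
```

Run:
```python
from h import *
bub2(snap('scene'));bub2(snap('side'),SI)
```

```text
ell [ 9.7 15.2] bubble-level mm [2.8 4.4] level [ 0.5746 -0.1332]
ell [ 8.4 13.5] bubble-level mm [1.9 3.4] level [ 0.5794 -0.1342]
```

>>> step_arm --steps '[[[0.2,0,0],[0,0,0]],[[0.2,0,0],[0,0,0]],[[0.1,0,0],[0,0,0]],[[0,0,0],[0,0,0]],[[0,0,0],[0,0,0]],[[0,0,0],[0,0,0]]]'

```text
clock: 11.78
tool_pos: [0.4778, -0.2489, 0.0239]
eef_rot: [1.0, -0.01, -0.004, -0.001]
contact_force: [-10.9, 0.5, 7.2]
opening: 0.339
finger_force: 25.0
```

Run:
```python
from h import *
bub2(snap('scene'));bub2(snap('side'),SI);st=sensors.get_state();print(st['contact_force'],st['tool_pos'])
```

```text
ell [ 9.6 15.3] bubble-level mm [0.5 2.6] level [ 0.575  -0.1329]
ell [ 8.2 12.6] bubble-level mm [-0.3  2. ] level [ 0.5811 -0.1342]
[-10.64956948   0.65600064   7.88242137] [ 0.47784051 -0.2488642   0.02394397]
```

>>> step_arm --steps '[[[0,0,0],[0,0,0]],[[0,0,0],[0,0,0]],[[0,0,0],[0,0,0]],[[0,0,0],[0,0,0]]]' --claw 0.2

```text
clock: 12.38
tool_pos: [0.4837, -0.2491, 0.0241]
eef_rot: [1.0, -0.009, 0.0, 0.0]
contact_force: [-0.4, 0.5, 0.3]
opening: 0.599
finger_force: 0.0
```

>>> step_arm --steps '[[[-0.3,0,-2],[0,0,0]],[[0,0,-4],[0,0,0]],[[0,-2,-4.5],[0,0,0]],[[0.5,-4,-4.5],[0,0,0]],[[1,-4,0],[0,0,0]],[[1,-1.3,0],[0,0,0]],[[0,0,0],[0,0,0]],[[0,0,0],[0,0,0]]]'

```text
clock: 13.38
tool_pos: [0.5064, -0.1386, 0.174]
eef_rot: [1.0, -0.01, -0.0, 0.001]
contact_force: [0.4, -0.8, -1.2]
opening: 0.602
finger_force: 0.0
```

Run:
```python
from h import *
bub2(snap('scene'));bub2(snap('side'),SI)
w=snap('wrist','wrist5.png');
import pickle;pickle.dump(w,open('w5.pkl','wb'))
c=blob(w,(25,90,90),(45,255,255));x,y,a,b=cv2.boundingRect(c);print(x,y,a,b)
bub2(w,(x-8,max(y-8,0),x+a+8,y+b+8))
```

```text
ell [ 9.  15.3] bubble-level mm [-0.4  1.8] level [ 0.575  -0.1329]
ell [ 6.9 15.2] bubble-level mm [1.9 3.4] level [ 0.5776 -0.1354]
221 87 50 52
ell [49.9 52.7] bubble-level mm [0.4 0.8] level [ 0.5762 -0.1357]
```

View pics/wrist5.png

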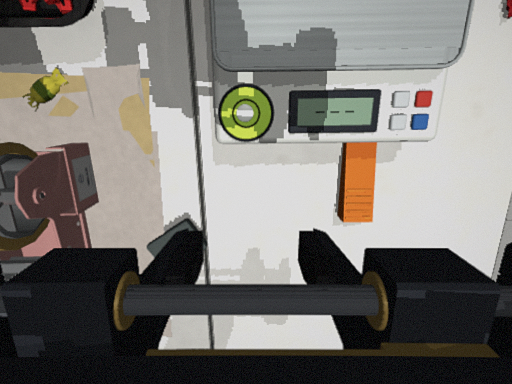

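The wrist view shows the bubble centred in the ring at (246,113), within about 1 mm, and the shim under the front edge at (358,180). Next I press the pan.

>>> step_arm --steps '[[[4.0,2,0],[0,0,0]],[[4.5,2.3,0],[0,0,0]],[[4.5,2.3,1],[0,0,0]],[[4.4,2.3,2],[0,0,0]],[[0,0,2],[0,0,0]],[[0,0,1.9],[0,0,0]],[[0,0,0],[0,0,0]],[[0,0,0],[0,0,0]]]' --claw -1 --grip_force 10

```text
clock: 14.52
tool_pos: [0.6793, -0.2283, 0.1058]
eef_rot: [1.0, -0.009, 0.0, -0.0]
contact_force: [0.2, -0.1, -0.2]
opening: 0.004
finger_force: 0.0
```

>>> step_arm --steps '[[[0,0,0.2],[0,0,0]],[[0,0,0.2],[0,0,0]],[[0,0,0.2],[0,0,0]],[[0,0,0.2],[0,0,0]],[[0,0,0.2],[0,0,0]],[[0,0,0],[0,0,0]]]'

```text
clock: 15.28
tool_pos: [0.6794, -0.2285, 0.0947]
eef_rot: [1.0, -0.009, -0.0, -0.0]
contact_force: [-0.3, -0.3, -1.3]
opening: 0.006
finger_force: 0.0
```

>>> step_arm --steps '[[[0,0,0.1],[0,0,0]],[[0,0,0.1],[0,0,0]],[[0,0,0.1],[0,0,0]],[[0,0,0],[0,0,0]]]'

```text
clock: 15.78
tool_pos: [0.6795, -0.2285, 0.092]
eef_rot: [1.0, -0.009, -0.0, -0.0]
contact_force: [0.2, -0.7, 0.3]
opening: 0.009
finger_force: 0.0
```

>>> step_arm --steps '[[[0,0,0.1],[0,0,0]],[[0,0,0.1],[0,0,0]],[[0,0,0],[0,0,0]]]'

```text
clock: 16.15
tool_pos: [0.6795, -0.2286, 0.0899]
eef_rot: [1.0, -0.009, -0.0, -0.0]
contact_force: [-0.2, 0.2, 0.6]
opening: 0.004
finger_force: 0.0
```

>>> step_arm --steps '[[[0,0,0.1],[0,0,0]],[[0,0,0],[0,0,0]]]'

```text
clock: 16.4
tool_pos: [0.6795, -0.2285, 0.089]
eef_rot: [1.0, -0.009, -0.0, -0.0]
contact_force: [-0.1, -0.3, -0.6]
opening: 0.006
finger_force: 0.0
```

>>> step_arm --steps '[[[0,0,0.1],[0,0,0]],[[0,0,0],[0,0,0]]]'

```text
clock: 16.65
tool_pos: [0.6795, -0.2286, 0.088]
eef_rot: [1.0, -0.009, -0.0, -0.0]
contact_force: [-0.3, 0.2, -0.1]
opening: 0.006
finger_force: 0.0
```

>>> step_arm --steps '[[[0,0,0.1],[0,0,0]],[[0,0,0],[0,0,0]]]'

```text
clock: 16.9
tool_pos: [0.6795, -0.2285, 0.0869]
eef_rot: [1.0, -0.009, -0.0, -0.0]
contact_force: [-0.5, -0.4, -0.1]
opening: 0.003
finger_force: 0.0
```

>>> step_arm --steps '[[[0,0,0.1],[0,0,0]],[[0,0,0],[0,0,0]]]'

```text
clock: 17.15
tool_pos: [0.6797, -0.2286, 0.0862]
eef_rot: [1.0, -0.009, 0.0, 0.0]
contact_force: [-0.3, 0.8, 0.9]
opening: 0.007
finger_force: 0.5
```

>>> step_arm --steps '[[[0,0,0.05],[0,0,0]],[[0,0,0],[0,0,0]]]'

```text
clock: 17.4
tool_pos: [0.6797, -0.2286, 0.0859]
eef_rot: [1.0, -0.009, 0.0, 0.0]
contact_force: [-2.0, 0.6, 3.2]
opening: 0.001
finger_force: 1.5
```

Contact. I'll press a little further.

>>> step_arm --steps '[[[0,0,0.05],[0,0,0]],[[0,0,0],[0,0,0]]]'

```text
clock: 17.65
tool_pos: [0.6797, -0.2286, 0.0856]
eef_rot: [1.0, -0.009, 0.0, 0.0]
contact_force: [-1.0, 0.9, 5.5]
opening: 0.007
finger_force: 2.6
```

>>> step_arm --steps '[[[0,0,0.05],[0,0,0]],[[0,0,0],[0,0,0]],[[0,0,0],[0,0,0]]]'

```text
clock: 18.02
tool_pos: [0.6797, -0.2287, 0.0853]
eef_rot: [1.0, -0.009, 0.0, 0.0]
contact_force: [-1.9, 0.7, 6.4]
opening: 0.004
finger_force: 3.4
```

>>> step_arm --steps '[[[0,0,0.07],[0,0,0]],[[0,0,0],[0,0,0]],[[0,0,0],[0,0,0]],[[0,0,0],[0,0,0]],[[0,0,0],[0,0,0]]]'

```text
clock: 18.65
tool_pos: [0.6798, -0.2286, 0.0851]
eef_rot: [1.0, -0.009, 0.0, -0.0]
contact_force: [-1.8, 1.3, 8.9]
opening: 0.005
finger_force: 4.4
```

Run:
```python
from h import *
print(sensors.get_state()['contact_force']);bub2(snap('scene'))
```

```text
[-1.77295121  1.28039486  8.92308575]
ell [ 9.4 15.3] bubble-level mm [-0.5  3.1] level [ 0.575  -0.1334]
```

Pressed at about 9 N for over 0.5 s. I lift off and check from the earlier viewpoint.

>>> step_arm --steps '[[[0,0,-0.1],[0,0,0]],[[0,0,-0.2],[0,0,0]],[[0,0,-1],[0,0,0]],[[0,0,-3.8],[0,0,0]],[[-4,-2,-3.8],[0,0,0]],[[-4.5,-2.3,0],[0,0,0]],[[-4.5,-2.3,0],[0,0,0]],[[-4.4,-2.3,0],[0,0,0]],[[0,0,0],[0,0,0]],[[0,0,0],[0,0,0]],[[0,0,0],[0,0,0]]]'

```text
clock: 20.08
tool_pos: [0.5088, -0.1374, 0.1731]
eef_rot: [1.0, -0.009, 0.001, 0.001]
contact_force: [0.4, -0.6, 0.2]
opening: 0.01
finger_force: 0.0
```

Run:
```python
from h import *
bub2(snap('scene'))
w=snap('wrist','wrist6.png')
c=blob(w,(25,90,90),(45,255,255));x,y,a,b=cv2.boundingRect(c);print(x,y,a,b)
bub2(w,(x-8,max(y-8,0),x+a+8,y+b+8));print(sensors.get_state()['contact_force'])
c=blob(w,*OR,(250,100,450,260));print('shim',onz(w,[cv2.minAreaRect(c)[0]],.016),cv2.minAreaRect(c))
```

```text
ell [ 9.2 15.3] bubble-level mm [-0.   2.3] level [ 0.5747 -0.1336]
223 90 50 52
ell [50.  52.2] bubble-level mm [0.7 0.9] level [ 0.5762 -0.1358]
[-0.29991776  0.39766289  1.00750398]
shim [[ 0.50563975 -0.24792285  0.016     ]] ((359.95477294921875, 184.95022583007812), (30.917346954345703, 79.43380737304688), 2.726311206817627)
```

View pics/wrist6.png

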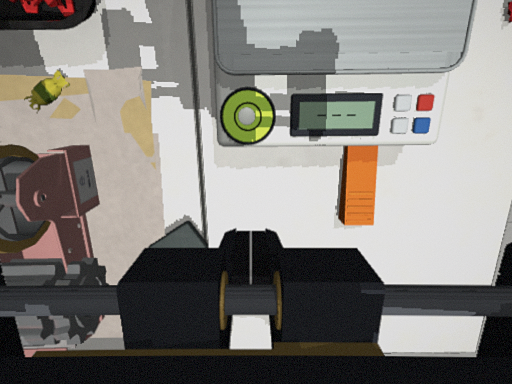

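The bubble sits centred in the ring at (248,116), about 1 mm off. The shim is in place and the robot is clear of everything.

```bash
python3 -c "
from h import *
print(finish_job())"
```

```text
the job is handed in; nothing more can be done
None
```

The job is handed in, though it returned no verdict: the scale rests on the shim with the bubble about 1 mm from the ring's centre, the pan was pressed at about 9 N after I let go, the scale shifted only about 2 mm by camera, and the robot was clear of everything at the end.

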